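# Tag the tall mould and hold it at the filling point

### The arm

A 6-joint arm with a two-finger parallel gripper is mounted at the origin on the work surface. World frame = base frame: x ahead of the robot, y to its left, z up, the work surface at z = 0. Lengths are in m, angles in degrees, forces in N, time in s.
With the tool pointing down it reaches from about 0.275 to 0.725 m from the base axis. Payload 5.6 kg.
Tool frame: the origin (TCP) lies on the centre line of the jaws, within the pads' length; the fingertips stand 11 mm ahead of it and the grasp point (between the pads) lies 8 mm behind it; z points along the fingers, y is the line along which they close (so a half turn about z gives the same grasp; the last joint's range is limited). The gripper opens to 85 mm and grips with 20 to 120 N. Pads are 22 mm wide; open, the fingers measure 114 mm over their backs; the gripper's body (76 mm by 85 mm) begins 54 mm behind the grasp point. The pads swing forward as they close: fully open they stand 13 mm farther back than shut.
Start: joints at [-46.776, 14.616, 6.199, 0, -81.583, -16.306], TCP at [0.249, -0.49, 0.242] pointing down, gripper open.
Joint ranges: [-168.99, 168.99], [-69.2, 112.95], [-62.41, 85.93], [-164.36, 98.24], [-168.68, -3.75], [-174.98, 174.98]. Speed limits (degrees/s): [147.25, 147.25, 180, 180, 180, 180].

### API

Orientations are given as a 3x3 rotation matrix whose columns are the frame's x, y, z axes.
In Python, from bench import r, capture, get_calibration gives the robot as it stands. The module is installed in compiled form; this text tells all that it offers.
- The arm moves only by the shell command python3 -m creep 'ROWS' [OPENING]. ROWS is JSON, a list of rows, each a list of 6 numbers: the shift along the tool's x, y, z in m, then the turn, a rotation vector about the tool's x, y, z in degrees. A call has 1 to 5 rows; each row shifts and turns the commanded pose from where the row before left it, along the tool's axes as they then stand; what a row does not reach is not made up. A row lasts 1/8 s, in which the tool goes at most 62.5 mm and 10.7 degrees, less where a joint would pass 70% of its speed; a pose out of reach is approached as far as the arm can. A call is refused whole if a number of a shift passes 0.0625 or a number of a turn 10.7, either way. A call with a gripper value outside its range is refused whole. OPENING is the opening, from 0 (shut) to 1 (fully open), set as the call begins (- or left out, the last holds). The fingers move at their own pace and stop on an object; the grip force is fixed at half the most. Time passes only in rows, so rows that do not move let the fingers close. It gives the time, the measured TCP pose, the force, the opening and the grip force at its end, in the units of the state.
- r.read_state(): the state, without advancing time (a new reading comes with each control period).
- capture(name): name is "side" or "top"; returns the picture (420x560x3 uint8, blue, green, red); there is no depth.
- get_calibration(name): a dict with "intrinsics" (3x3 intrinsics, pixels), "distortion" ([k1, k2, p1, p2, k3] as OpenCV has them; the pictures are not rectified), "rvec" (rotation vector, rad) and "tvec" (3), from world to camera coordinates, as OpenCV has them. Camera axes: x right, y down, z forward; pixel columns grow to the right and rows downward; lengths in m; the calibration is good to about 2 mm. A picture is of the moment at which its call begins. get_calibration takes no time and is no camera call.
- r.sign_off(): hands the job in; it is judged then, once.
The state is a dict: "time_s": time; "q": joint angles; "dq": joint speeds; "effort": joint torques, N m; "tool_pos": TCP position; "orientation": TCP orientation; "ft_force": force on the tool from outside, world axes, zero at the start; "torque": the same for the moment, N m; "gripper_width": finger opening in m; "finger_force": force on a finger pad.
Only numpy, scipy, OpenCV 4.12 (cv2) and the standard library are available. Lean on these libraries where they do the work, as an engineer would, in place of code of your own. Each camera call takes 0.05 s, during which the arm holds its last target. There are 200 camera calls.

### The job

Hang the loose white batch tag by its eye on the peg in front of the one tall cheese mould, so that it lies flat on the turntable. Then turn the turntable by its upright black handle until the tall mould stands squarely at the fixed pointer of the base, and finish while still gripping the handle and holding the turntable still there, because its spring would turn it back. Leave the spare mould, the stack of discs and the ladle where they are.

Things in the scene. Friction and masses are not known exactly. Their poses are not given: they have to be found in the camera images.
- tag_eye (a point): centre of the round 18 mm hole in the loose white batch tag (60 g, lying flat on the table), half-way through its 6 mm plate; z up. The plate round the hole is 38 x 38 mm; a 24 mm wide tongue runs along the tag's +x to 59 mm from the hole's centre and carries an upright grip block, 22 mm long (x), 14 mm thick (y), its top 42 mm above the tag's underside.
- tag_grip (a point): point in the middle of the tag's upright grip block at which to take it from above, across its 14 mm thickness (along the tag's y axis); 45 mm along +x from the hole's centre and 26 mm above the tag's underside. Same axes as tag_eye.
- peg (a point): foot, on the turntable's top, of the right peg: the upright 12 mm steel peg, 30 mm tall, tapered tip, outward of the one tall mould, 130 mm from the turntable's axis. Its -x points radially outward from the axis and turns with the turntable; z up. The hung tag may point any way; its grip has most room when it points outward.
- axis (a point): turntable's axis at the disc's top, 42 mm above the table; axes as peg. The disc has 170 mm radius. At each quarter turn stand a white open mould, fixed, 64 mm wide, centre 70 mm from the axis, and outward of it a peg. One mould is tall, 80 mm; the other three are 40 mm high.
- base: fixed base under the turntable, origin on the axis at table height; its -x points along the fixed pointer, which is a small steel arrow block standing out just past the disc's rim, 176 to 208 mm from the axis, up to 34 mm above the table. It is the front.
- carousel (a joint): angle of the turntable on its base, rad. 0: tall mould squarely at the pointer. Positive: turned counter-clockwise seen from above. It starts at 0.85 to 1.75, so must turn clockwise; stops at -0.6 and 2.4. A spring (0.18 N m per rad, slack at 1.3) pulls it back; friction (0.12 N m) holds it at the start but not at 0: let go there, it turns back some 0.6 rad.
- handle: upright round black handle of the turntable, 22 mm thick (waist 18 mm at 20 mm up), 70 mm tall; origin at its foot on the disc's top, 130 mm from the axis, an eighth turn clockwise from the tall mould seen from above. It spins freely about its own upright pin, so the gripper need not turn with the turntable.
- handle_grip (a point): point on the handle's centre line 55 mm above the disc's top, at which to grip it.
- spare_mould: bystander: loose white open mould, 100 mm wide at the rim, 100 mm high, origin under its centre
- followers: bystander: stack of white discs in one piece, 100 mm wide, 31 mm high, origin under its centre
- ladle: bystander: steel ladle, 260 mm long, lying on the table
Things that resemble listed ones, but are neither listed nor needed, are in the scene too. There is more than one size of the part that bears tag_eye; the job needs the middle-sized.

How it is judged (in metres and radians):
On the way:
1. the tag hangs on the tall mould's peg, flat on the turntable (horizontal distance between tag_eye and peg below 0.008 m and z of tag_eye in the frame of peg below 0.009 m and angle between tag_eye's own z axis and vertical below 0.2 rad), for 0.2 s.
At the end, for the whole second after the job is handed in: The tag is on the tall mould's peg (hole within 8 mm of the peg's centre line, plate within 6 mm of lying on the disc, tilted under 0.2 rad); the turntable stands within 0.1 rad of the pointer, turning slower than 0.05 rad/s; and the fingers press on the handle with more than 5 N, as a grip does (all of step 1 and value of joint carousel between -0.1 and 0.1 rad and velocity of joint carousel between -0.05 and 0.05 rad/s and contact force between the fingers and handle above 5 N); the arm keeps its last pose, push and grip.
It fails at once if the spare mould was moved (distance of spare_mould from where it was at the start of the episode above 0.03 m).
It fails at once if the stack of discs was moved (distance of followers from where it was at the start of the episode above 0.03 m).
It fails at once if the ladle was moved (distance of ladle from where it was at the start of the episode above 0.03 m).
It also fails if it takes over 58 s, if anything falls off the work surface, if the arm or the gripper's body presses on something with over 40 N, if the wrist force passes 120 N, or if a joint passes its speed limit or range.

## Working session

There is one attempt and no reset: what is moved stays moved. The work goes in short steps, Python scripts to look and compute and a shell command to move; the robot and the scene stay as the last step left them, time stands still between calls to the robot, and variables do not carry over. Pictures are saved under pics/ and viewed, at most 10 in all, crops included, and the job is handed in when it is done.

```bash
mkdir -p pics
cat > h.py <<'E'
import numpy as np, cv2
from bench import r, capture, get_calibration
def ray(n,uv):
    c=get_calibration(n);R=cv2.Rodrigues(np.array(c["rvec"],float))[0];t=np.array(c["tvec"],float).ravel()
    p=cv2.undistortPoints(np.array([[uv]],float),np.array(c["intrinsics"],float),np.array(c["distortion"],float)).ravel()
    d=R.T@np.array([p[0],p[1],1]);return -R.T@t,d/np.linalg.norm(d)
def onz(n,uv,z):
    o,d=ray(n,uv);return o+d*(z-o[2])/d[2]
def proj(n,P):
    c=get_calibration(n);return cv2.projectPoints(np.array(P,float).reshape(-1,1,3),np.array(c["rvec"],float),np.array(c["tvec"],float),np.array(c["intrinsics"],float),np.array(c["distortion"],float))[0].reshape(-1,2)
E
python3 - <<'E'
from h import *
for n in("top","side"):
    im=capture(n);cv2.imwrite(f"pics/{n}0.png",im)
    print(n,ray(n,(280,210)))
s=r.read_state();print(s["time_s"],s["tool_pos"],s["orientation"],s["gripper_width"])
E
```

```text
top (array([0.33961137, 0.03939244, 1.20352391]), array([ 0.15630502, -0.00436136, -0.98769921]))
side (array([ 0.32650221, -0.80073316,  0.57823471]), array([ 0.212493 ,  0.8412813, -0.497084 ]))
0.1 [ 0.24885173 -0.49002815  0.24151997] [[-8.91687853e-01 -4.52650147e-01 -7.85382523e-04]
 [-4.52650824e-01  8.91686745e-01  1.40708870e-03]
 [ 6.33962767e-05  1.61018795e-03 -9.99998702e-01]] 0.08582757084052223
```

View pics/top0.png

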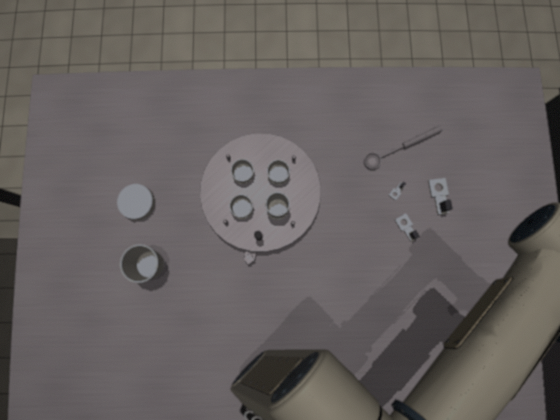

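View pics/side0.png

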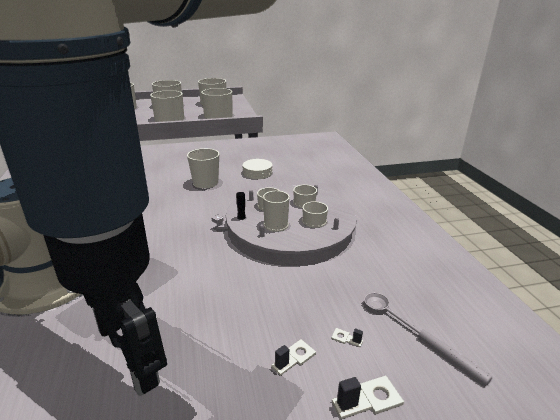

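The top view shows three loose tags: small (397,192), large (441,190) and middle (405,222). The middle one fits, pending the measured sizes. The tall mould is at about (278,207) with its peg at about (293,224), the handle is at (258,236) and the pointer at (250,258). In the side view the middle tag is at (300,352), the tall mould at (276,210) and its peg at (262,229). I'll enlarge both and measure.

Run:
```python
from h import *
im=cv2.imread("pics/top0.png");sd=cv2.imread("pics/side0.png")
a=cv2.resize(im[170:250,380:460],None,fx=5,fy=5,interpolation=cv2.INTER_CUBIC)
b=cv2.resize(im[190:270,220:300],None,fx=5,fy=5,interpolation=cv2.INTER_CUBIC)
cv2.imwrite("pics/crop.png",np.hstack([a,b]))
g=cv2.cvtColor(im,cv2.COLOR_BGR2GRAY)
def blobs(n,im,m,z,x0,y0,x1,y1,amin=8):
    k=np.zeros_like(m);k[y0:y1,x0:x1]=m[y0:y1,x0:x1]
    N,l,s,c=cv2.connectedComponentsWithStats(k)
    for i in range(1,N):
        if s[i,4]>=amin: print(n,s[i],c[i].round(1),onz(n,c[i],z).round(4))
print("white tags");blobs("top",im,(g>140).astype('u1'),.006,380,170,460,250)
print("dark blocks");blobs("top",im,(g<50).astype('u1'),.042,380,170,460,250)
print("handle");blobs("top",im,(g<45).astype('u1'),.112,240,215,280,250)
# disc outline
hsv=cv2.cvtColor(im,cv2.COLOR_BGR2HSV)
C=onz("top",(260.5,192),.042);print("disc c",C, [np.linalg.norm(onz("top",p,.042)-C) for p in((201,192),(320,192),(260,134))])
for p in((228,158),(294,159),(226,222),(293,224)):print("peg",p,onz("top",p,.072-.005).round(4))
print("pointer",onz("top",(250,258),.034))
```

```text
white tags
dark blocks
top [440 201  11  11  90] [445.2 205.8] [ 0.5266 -0.4326  0.042 ]
top [410 233   8   6  33] [413.5 235.5] [ 0.4447 -0.3358  0.042 ]
handle
top [256 235   6   5  16] [258.7 237.5] [0.4413 0.0911 0.112 ]
disc c [0.57552066 0.08797201 0.042     ] [np.float64(0.1670209177933751), np.float64(0.16699457663205314), np.float64(0.1700646603099879)]
peg (228, 158) [0.6686 0.1763 0.067 ]
peg (294, 159) [ 0.6624 -0.0073  0.067 ]
peg (226, 222) [0.4892 0.1814 0.067 ]
peg (293, 224) [ 4.804e-01 -1.000e-04  6.700e-02]
pointer [0.39240224 0.11934411 0.034     ]
```

View pics/crop.png

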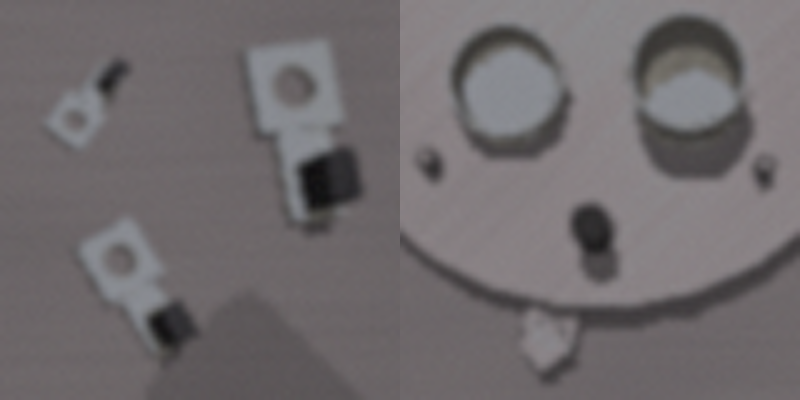

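The middle tag is the right one: its hole is at about (404,222) and its black block at about (414,234), and it is clearly between the other two in size. The tall mould, the one showing a deep wall at crop (688,80), has its peg tip at about (293,223). Next I'll measure the tag's axis.

Run:
```python
from h import *
im=cv2.imread("pics/top0.png");g=cv2.cvtColor(im,cv2.COLOR_BGR2GRAY)
k=8;s=cv2.resize(g[205:250,390:425],None,fx=k,fy=k,interpolation=cv2.INTER_CUBIC)
m=(s>128).astype('u1')
cs,h=cv2.findContours(m,cv2.RETR_CCOMP,cv2.CHAIN_APPROX_NONE)
for c,hh in zip(cs,h[0]):
    A=cv2.contourArea(c)
    if A<300: continue
    M=cv2.moments(c);p=np.array([M["m10"]/M["m00"],M["m01"]/M["m00"]])
    uv=(p+.5)/k-.5+[390,205];W=onz("top",uv,.006)
    print(A,hh[3],uv.round(2),W.round(4))
    if hh[3]<0:
        w=np.array([onz("top",(q[0]+.5)/k-.5+[390,205],.006)[:2] for q in c])*1000
        print(cv2.minAreaRect(w.astype('f4')))
print("block top",onz("top",(413.9,234.7),.042))
t=onz("top",(404.1,222.0),.006);print("hole",t)
# side: hole at about (302,352)
print("side hole",onz("side",(301.5,352),.006), "side block top",onz("side",(281.5,350),.042))
C=np.array([.5753,.0878]);
print("peg pred side",proj("side",[[.4804,0,.042],[.4804,0,.072],[t[0],t[1],.006]]))
```

```text
10877.0 -1 [404.53 222.94] [ 0.4847 -0.3236  0.006 ]
((481.3399658203125, -325.8345642089844), (53.97754669189453, 35.14552307128906), 28.088764190673828)
3022.5 0 [403.61 221.5 ] [ 0.489  -0.3212  0.006 ]
block top [ 0.44689453 -0.33696571  0.042     ]
hole [ 0.48748282 -0.32252809  0.006     ]
side hole [ 0.48916452 -0.32716081  0.006     ] side block top [ 0.44783571 -0.34572882  0.042     ]
peg pred side [[259.94042665 235.09756273]
 [259.80940576 224.40753584]
 [299.84320672 350.11586177]]
```

```bash
python3 -m creep '[[-0.049,0.0084,0.02,0,0,0],[-0.049,0.0084,0.02,0,0,0],[-0.049,0.0084,0.02,0,0,0],[-0.049,0.0084,0.02,0,0,0],[-0.0485,0.0084,0.02,0,0,0]]' 0.5
python3 -m creep '[[0,0,0.03,0,0,0],[0,0,0.03,0,0,0],[0,0,0,0,0,0],[0,0,0,0,0,0]]'
python3 - <<'E'
from h import *
im=capture("side");sd=capture("top")
s=r.read_state();print(s["tool_pos"],s["orientation"])
a=cv2.resize(im[250:410,200:360],(560,560),interpolation=cv2.INTER_CUBIC)
cv2.imwrite("pics/s1.png",a);cv2.imwrite("pics/t1.png",sd)
E
```

```text
time_s: 0.72
tool_pos: [0.4489, -0.341, 0.1413]
orientation: [[-0.892, -0.453, -0.001], [-0.453, 0.892, 0.0], [0.0, 0.001, -1.0]]
ft_force: [-0.3, -0.6, -0.1]
gripper_width: 0.043
finger_force: 0.0
time_s: 1.23
tool_pos: [0.4484, -0.3428, 0.0834]
orientation: [[-0.892, -0.453, 0.001], [-0.453, 0.892, -0.001], [-0.0, -0.001, -1.0]]
ft_force: [-0.4, -0.5, 0.8]
gripper_width: 0.0427
finger_force: 0.0
[ 0.44877784 -0.34287298  0.08386034] [[-0.8916843  -0.45265179  0.00233746]
 [-0.45265543  0.8916845  -0.00134911]
 [-0.0014736  -0.00226105 -0.99999636]]
```

View pics/s1.png

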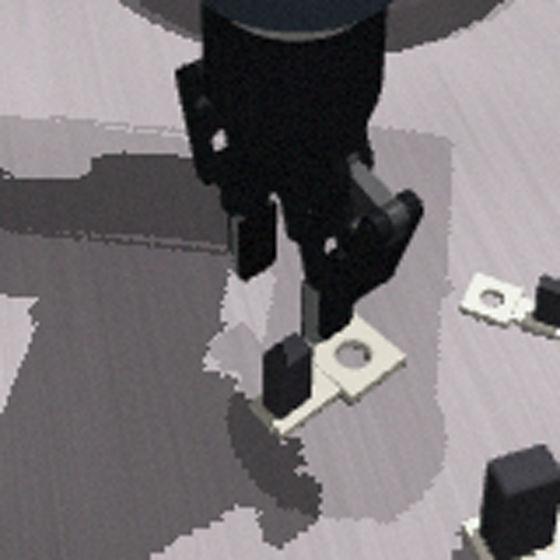

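The enlarged view shows the open fingers straddling the black block, whose top is at crop (288,350). They line up with it, so I'll descend and close.

```bash
python3 -m creep '[[0,0,0.025,0,0,0],[0,0,0.025,0,0,0],[0,0,0.013,0,0,0],[0,0,0,0,0,0]]' && python3 -m creep '[[0,0,0,0,0,0],[0,0,0,0,0,0],[0,0,0,0,0,0],[0,0,0,0,0,0]]' 0
python3 -m creep '[[0,0,-0.04,0,0,0],[0,0,-0.05,0,0,0],[0,0,-0.04,0,0,0],[0,0,0,0,0,0]]'
python3 - <<'E'
from h import *
im=capture("side");sd=capture("top")
cv2.imwrite("pics/s2.png",im);cv2.imwrite("pics/t2.png",sd)
s=r.read_state();P=s["tool_pos"];X=s["orientation"]
a=cv2.resize(im[200:360,200:360],(400,400),interpolation=cv2.INTER_CUBIC)
b=cv2.resize(sd[170:250,375:455],(400,400),interpolation=cv2.INTER_CUBIC)
cv2.imwrite("pics/c2.png",np.hstack([a,b]))
E
```

```text
time_s: 1.82
tool_pos: [0.4479, -0.3423, 0.0193]
orientation: [[-0.892, -0.453, -0.001], [-0.453, 0.892, 0.0], [0.0, 0.0, -1.0]]
ft_force: [-0.0, 0.1, 0.1]
gripper_width: 0.0424
finger_force: 0.0
time_s: 2.33
tool_pos: [0.4489, -0.3427, 0.0206]
orientation: [[-0.891, -0.453, 0.002], [-0.453, 0.891, -0.001], [-0.001, -0.002, -1.0]]
ft_force: [-1.1, 1.4, 5.3]
gripper_width: 0.0131
finger_force: 59.4
time_s: 2.82
tool_pos: [0.4497, -0.3432, 0.153]
orientation: [[-0.892, -0.453, 0.007], [-0.453, 0.892, -0.003], [-0.004, -0.006, -1.0]]
ft_force: [-0.0, -1.0, -1.2]
gripper_width: 0.0132
finger_force: 58.6
```

View pics/c2.png

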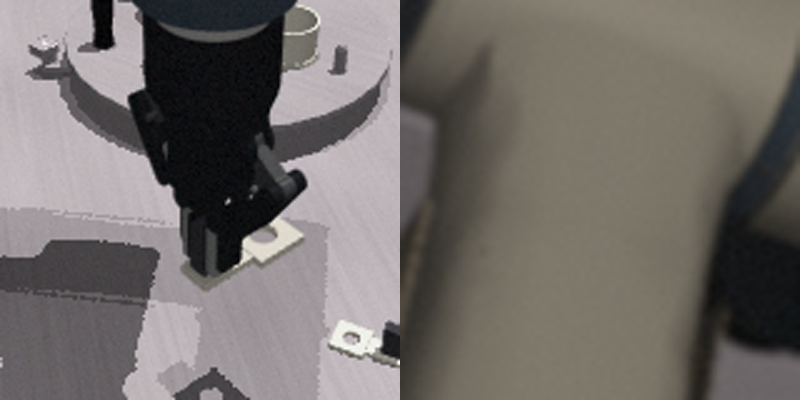

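Gripped, with the tag flat; its hole is at about crop (265,234), which is side pixel (306,293.6). The arm now hides the tag in the top view, so I'll measure the hole relative to the TCP in the side view and work out the transfer.

Run:
```python
from h import *
im=cv2.imread("pics/s2.png");g=cv2.cvtColor(im,cv2.COLOR_BGR2GRAY)
k=8;x0,y0=290,280;s=cv2.resize(g[y0:312,x0:325],None,fx=k,fy=k,interpolation=cv2.INTER_CUBIC)
st=r.read_state();P=np.array(st["tool_pos"]);R=np.array(st["orientation"]);print(P)
for th in(170,185,200):
  cs,h=cv2.findContours((s>th).astype('u1'),cv2.RETR_CCOMP,cv2.CHAIN_APPROX_NONE)
  for c,hh in zip(cs,h[0]):
    if hh[3]>=0 and cv2.contourArea(c)>400:
        b=cv2.boundingRect(c);e=cv2.fitEllipse(c);uv=(np.array(e[0])+.5)/k-.5+[x0,y0]
        W=onz("side",uv,P[2]-.0206+.006);print(th,uv,W,"tool",R.T@(W-P), e[1])
# peg in initial pic, from both views
s0=cv2.imread("pics/side0.png");cv2.imwrite("pics/c3.png",cv2.resize(s0[180:260,220:320],None,fx=7,fy=7,interpolation=cv2.INTER_CUBIC))
# tip by dark/bright in top
C=np.array([.5753,.0878]);
for z in(.062,.067,.072):print(onz("top",(293,223.5),z))
```

```text
[ 0.44777169 -0.34186042  0.14895882]
[ 4.82386054e-01 -3.48476015e-04  6.20000000e-02]
[ 4.81760685e-01 -1.74406447e-04  6.70000000e-02]
[ 4.81135316e-01 -3.36879153e-07  7.20000000e-02]
```

View pics/c3.png

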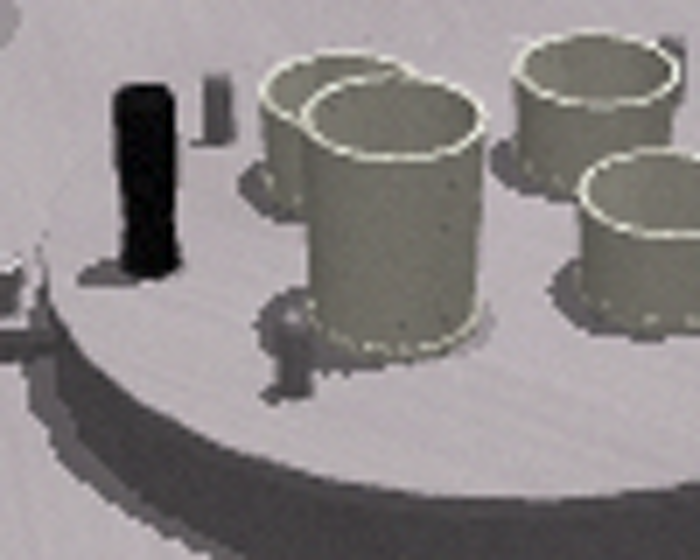

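The peg foot is at side (262.1,236.1) and the tip at (261.9,224.3). Together with the top view that puts the peg at about (0.483,-0.001). I'll move the hole over the peg.

```bash
python3 -m creep '[[-0.0235,0.048,0,0,0,0],[-0.0235,0.048,0,0,0,0],[-0.0235,0.048,0,0,0,0]]' && python3 -m creep '[[-0.0235,0.048,0,0,0,0],[-0.0235,0.048,0,0,0,0],[-0.0235,0.048,0,0,0,0],[0,0,0,0,0,0],[0,0,0,0,0,0]]'
python3 -m creep '[[0,0,0.025,0,0,0],[0,0,0.023,0,0,0],[0,0,0,0,0,0],[0,0,0,0,0,0]]'
python3 - <<'E'
from h import *
im=capture("side");cv2.imwrite("pics/s4.png",im)
cv2.imwrite("pics/c4.png",cv2.resize(im[180:260,220:320],None,fx=7,fy=7,interpolation=cv2.INTER_CUBIC))
s=r.read_state();P=np.array(s["tool_pos"]);R=np.array(s["orientation"]);print(P,R[:,2],R[:,0])
h=P+R@[-.045,0,.0146];print("exp hole top centre",h,(proj("side",[h,h+[.01,0,0],h+[0,.01,0]])-[220,180])*7)
E
```

```text
time_s: 3.3
tool_pos: [0.4444, -0.1803, 0.1475]
orientation: [[-0.892, -0.452, -0.003], [-0.452, 0.892, 0.001], [0.003, 0.002, -1.0]]
ft_force: [0.9, 0.7, -0.8]
gripper_width: 0.0132
finger_force: 58.8
time_s: 3.92
tool_pos: [0.4426, -0.0217, 0.1482]
orientation: [[-0.891, -0.453, -0.002], [-0.453, 0.891, -0.001], [0.002, 0.001, -1.0]]
ft_force: [0.1, -0.0, -0.7]
gripper_width: 0.0131
finger_force: 58.9
time_s: 4.42
tool_pos: [0.4438, -0.0224, 0.1019]
orientation: [[-0.892, -0.452, 0.001], [-0.452, 0.892, -0.0], [-0.0, -0.001, -1.0]]
ft_force: [0.2, 0.0, -1.1]
gripper_width: 0.0134
finger_force: 58.9
[ 0.44403607 -0.0220933   0.1021706 ] [ 1.45956831e-03  1.88366227e-05 -9.99998935e-01] [-0.89200075 -0.45203202 -0.00131045]
exp hole top centre [ 0.48419742 -0.00175159  0.08762959] [[290.40561153 272.33790564]
 [319.81710399 269.0273745 ]
 [284.48622875 257.31259234]]
```

View pics/c4.png

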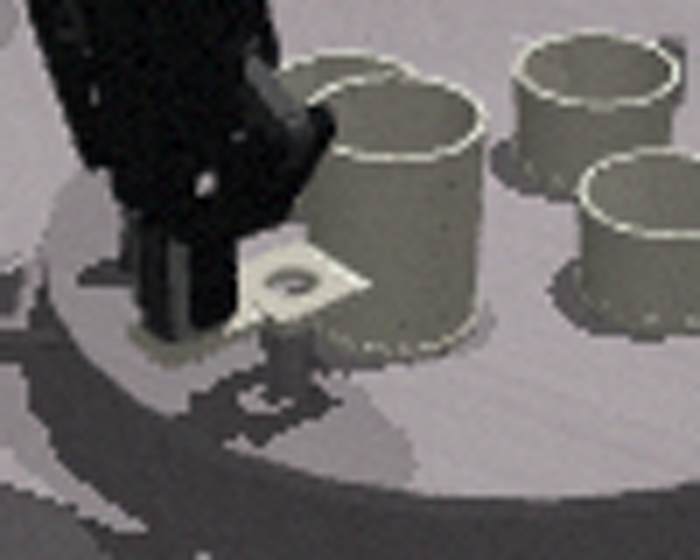

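The hole is at crop (292,282), about 10 px below where I expected it, while the peg stem is at x≈292. I'll check the side camera against the known fingertips and the plate's corners.

Run:
```python
from h import *
s=r.read_state();P=np.array(s["tool_pos"]);R=np.array(s["orientation"])
f=lambda L:((proj("side",[P+R@np.array(p) for p in L])-[220,180])*7).round(0).tolist()
print("fingertip corners near(-y)",f([[.011,-.0066,.011],[-.011,-.0066,.011],[.011,-.015,.011],[-.011,-.015,.011]]))
print("plate top corners",f([[-.064,-.019,.0146],[-.064,.019,.0146],[-.026,-.019,.0146],[-.026,.019,.0146]]))
print("tongue end",f([[.014,-.012,.0146],[.014,-.012,.0206]]))
pg=[(.4815,0),(.483,-.001),(.483,-.004)]
for a,b in pg:print((a,b),((proj("side",[[a,b,.042],[a,b,.072],[a,b,.0876]])-[220,180])*7).round(0).tolist())
im=cv2.imread("pics/s4.png");t=capture("top");cv2.imwrite("pics/t4.png",t)
i0=cv2.imread("pics/side0.png")
A=cv2.resize(im[205:245,230:280],None,fx=8,fy=10,interpolation=cv2.INTER_NEAREST);B=cv2.resize(i0[205:245,230:280],None,fx=8,fy=10,interpolation=cv2.INTER_NEAREST)
v=np.hstack([A,B]);
cv2.imwrite("pics/c5.png",v)
```

```text
fingertip corners near(-y) [[166.0, 328.0], [221.0, 305.0], [181.0, 339.0], [236.0, 316.0]]
plate top corners [[371.0, 276.0], [300.0, 232.0], [281.0, 315.0], [210.0, 268.0]]
tongue end [[168.0, 348.0], [169.0, 364.0]]
(0.4815, 0) [[283.0, 385.0], [282.0, 310.0], [281.0, 271.0]]
(0.483, -0.001) [[288.0, 386.0], [287.0, 312.0], [286.0, 272.0]]
(0.483, -0.004) [[289.0, 391.0], [289.0, 316.0], [288.0, 276.0]]
```

View pics/c5.png

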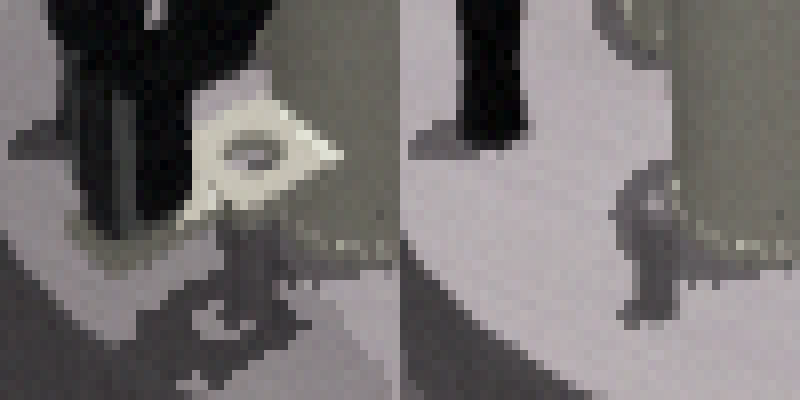

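The fingertips agree with their projection to within 3 px, so the camera is fine. The tag simply sits about 3 mm lower in the grip. The peg's foot and tip (crop (290,387) and (291,312)) give about (0.484,-0.002), right under the hole. I'll lower gently and watch the force.

```bash
python3 -m creep '[[0,0,0.005,0,0,0],[0,0,0.005,0,0,0],[0,0,0.004,0,0,0],[0,0,0,0,0,0]]'; python3 -m creep '[[0,0,0.004,0,0,0],[0,0,0,0,0,0]]';  python3 - <<'E'
from h import *
im=capture("side");cv2.imwrite("pics/s6.png",im)
cv2.imwrite("pics/c6.png",cv2.resize(im[180:260,220:320],None,fx=7,fy=7,interpolation=cv2.INTER_CUBIC))
E
```

```text
time_s: 5.03
tool_pos: [0.443, -0.0217, 0.0868]
orientation: [[-0.892, -0.453, -0.001], [-0.453, 0.892, -0.0], [0.001, 0.0, -1.0]]
ft_force: [0.7, -1.0, -0.7]
gripper_width: 0.0129
finger_force: 58.9
time_s: 5.28
tool_pos: [0.4432, -0.0216, 0.083]
orientation: [[-0.892, -0.453, -0.001], [-0.453, 0.892, -0.0], [0.0, 0.0, -1.0]]
ft_force: [0.0, -0.8, -1.3]
gripper_width: 0.0133
finger_force: 58.9
```

View pics/c6.png

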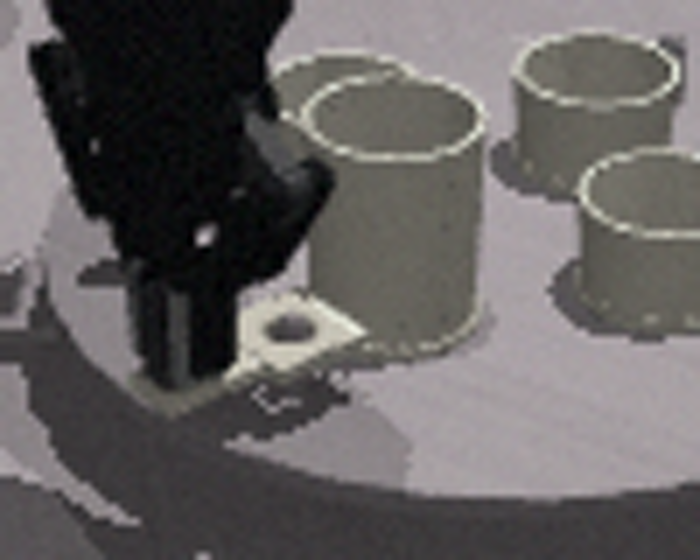

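The hole at (288,327) is filled with dark grey and there is no contact force, so the peg is entering it. I'll go on down until it touches.

```bash
python3 -m creep '[[0,0,0.005,0,0,0],[0,0,0.005,0,0,0],[0,0,0,0,0,0]]'; python3 -m creep '[[0,0,0.004,0,0,0],[0,0,0,0,0,0]]'; python3 -m creep '[[0,0,0.002,0,0,0],[0,0,0,0,0,0]]'
python3 - <<'E'
from h import *
im=capture("side");cv2.imwrite("pics/s7.png",im)
cv2.imwrite("pics/c7.png",cv2.resize(im[180:260,220:320],None,fx=7,fy=7,interpolation=cv2.INTER_CUBIC))
E
```

```text
time_s: 5.7
tool_pos: [0.4429, -0.0217, 0.0727]
orientation: [[-0.892, -0.453, -0.001], [-0.453, 0.892, -0.0], [0.001, 0.0, -1.0]]
ft_force: [-0.9, 1.1, 0.1]
gripper_width: 0.0131
finger_force: 58.9
time_s: 5.95
tool_pos: [0.4431, -0.0217, 0.069]
orientation: [[-0.892, -0.453, -0.001], [-0.453, 0.892, -0.0], [0.001, 0.0, -1.0]]
ft_force: [1.3, 0.2, -0.6]
gripper_width: 0.013
finger_force: 58.9
time_s: 6.2
tool_pos: [0.4433, -0.0217, 0.0672]
orientation: [[-0.892, -0.453, -0.0], [-0.453, 0.892, -0.0], [0.0, 0.0, -1.0]]
ft_force: [0.2, -0.3, -0.4]
gripper_width: 0.0133
finger_force: 58.9
```

View pics/c7.png

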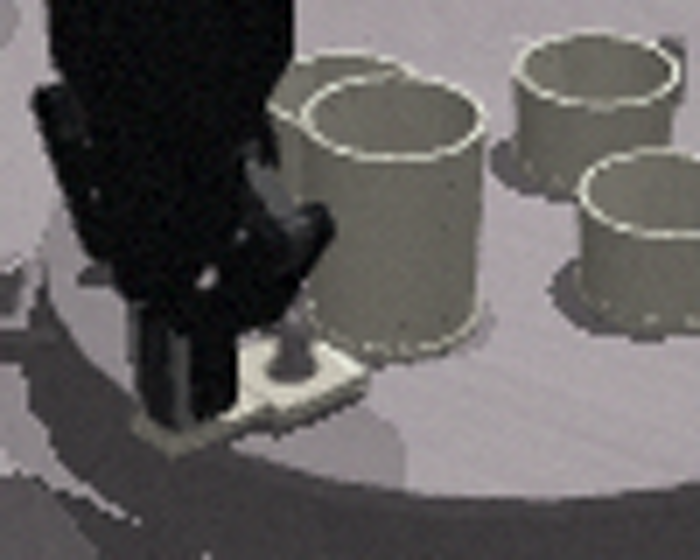

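The peg now stands through the hole (crop (292,350)). I'll lower to contact, release and rise.

```bash
python3 -m creep '[[0,0,0.002,0,0,0],[0,0,0,0,0,0]]'; python3 -m creep '[[0,0,0.0015,0,0,0],[0,0,0,0,0,0]]'; python3 -m creep '[[0,0,0,0,0,0],[0,0,0,0,0,0],[0,0,0,0,0,0],[0,0,0,0,0,0]]' 0.5; python3 -m creep '[[0,0,-0.025,0,0,0],[0,0,-0.04,0,0,0],[0,0,-0.045,0,0,0],[0,0,-0.04,0,0,0],[0,0,0,0,0,0]]'
```

```text
time_s: 6.5
tool_pos: [0.4432, -0.0217, 0.0651]
orientation: [[-0.892, -0.453, -0.0], [-0.453, 0.892, -0.0], [0.0, 0.0, -1.0]]
ft_force: [-0.3, -0.5, -0.5]
gripper_width: 0.013
finger_force: 58.9
time_s: 6.75
tool_pos: [0.4433, -0.0216, 0.0637]
orientation: [[-0.892, -0.453, -0.0], [-0.453, 0.892, -0.0], [0.0, 0.0, -1.0]]
ft_force: [0.2, -0.5, -1.2]
gripper_width: 0.0135
finger_force: 58.9
time_s: 7.25
tool_pos: [0.4434, -0.0216, 0.0638]
orientation: [[-0.892, -0.453, 0.0], [-0.453, 0.892, 0.0], [-0.0, -0.0, -1.0]]
ft_force: [-0.3, 0.3, 0.2]
gripper_width: 0.0424
finger_force: 0.0
time_s: 7.88
tool_pos: [0.4452, -0.0214, 0.2171]
orientation: [[-0.892, -0.453, 0.007], [-0.453, 0.892, 0.001], [-0.007, -0.002, -1.0]]
ft_force: [0.2, 0.7, -1.2]
gripper_width: 0.0427
finger_force: 0.0
```

All 10 views are used up, so from here I check numerically: the tag's white blob in a fresh side picture, and the handle axis by two-view rays.

Run:
```python
from h import *
s0=cv2.imread("pics/side0.png");g0=cv2.cvtColor(s0,cv2.COLOR_BGR2GRAY)
im=capture("side");g=cv2.cvtColor(im,cv2.COLOR_BGR2GRAY)
def bl(g,m,x0,y0,x1,y1):
    k=np.zeros_like(m);k[y0:y1,x0:x1]=m[y0:y1,x0:x1]
    N,l,s,c=cv2.connectedComponentsWithStats(k)
    return [(s[i].tolist(),c[i].round(1).tolist()) for i in range(1,N) if s[i,4]>30]
print("handle0",bl(g0,(g0<30).astype('u1'),225,185,255,225));
print("handle now",bl(g,(g<30).astype('u1'),225,185,255,225))
sat=im.astype(int);d=((im.astype(int)-s0).sum(2)>90).astype('u1')
print("brighter than before",bl(g,d,235,200,300,260))
dk=((s0.astype(int)-im).sum(2)>150).astype('u1');print("darker",bl(g,dk,225,190,300,260))
h=np.array([.4842,-.0018]);X=np.array([-.892,-.453]);Y=np.array([-.453,.892])
print("pred plate top corners",proj("side",[[*(h+a*X+b*Y),.048] for a,b in((-.019,-.019),(-.019,.019),(.019,-.019),(.019,.019),(.059,-.012))]).round(1).tolist(),"centre",proj("side",[[*h,.048]]))
# handle intersection: mid height z=.077
print("side handle mid",onz("side",(240.7,205.5),.077),"side z.112",onz("side",(240.5,192.8),.112),"top",onz("top",(258.2,234.8),.112))
```

```text
handle0 [([237, 192, 8, 27, 195], [240.7, 204.8])]
handle now [([237, 192, 8, 28, 202], [240.7, 205.1])]
brighter than before []
darker [([240, 225, 12, 17, 165], [245.8, 232.9]), ([252, 235, 21, 9, 47], [261.9, 239.5]), ([235, 255, 14, 5, 41], [241.0, 257.8])]
pred plate top corners [[272.9, 233.8], [262.9, 227.2], [260.3, 239.5], [250.4, 232.6], [244.6, 244.4]] centre [[261.63154566 233.20223066]]
side handle mid [0.44950892 0.09079309 0.077     ] side z.112 [0.45046457 0.09251098 0.112     ] top [0.44832752 0.09228171 0.112     ]
```

The handle hasn't moved: it is at about (0.449,0.092), 0.0998 from the peg where 0.0995 is expected, and the tag block is on the disc. I'll approach and grip the handle.

```bash
python3 -m creep '[[-0.0277,0.0496,0,0,0,0],[-0.0277,0.0496,0,0,0,0],[0,0,0.03,0,0,0],[0,0,0,0,0,0],[0,0,0,0,0,0]]'; python3 -m creep '[[0,0,0.03,0,0,0],[0,0,0.03,0,0,0],[0,0,0.02,0,0,0],[0,0,0.015,0,0,0],[0,0,0,0,0,0]]'; python3 -m creep '[[0,0,0,0,0,0],[0,0,0,0,0,0],[0,0,0,0,0,0],[0,0,0,0,0,0]]' 0
python3 - <<'E'
from h import *
im=capture("side");cv2.imwrite("pics/s8.png",im)
b,g,r_=[im[...,i].astype(int) for i in range(3)]
for y,x in((232,270),(232,285),(240,262),(205,230)):print((x,y),im[y,x])
for p in((250,258),(249.6,265.6)):print(onz("top",p,.034))
E
```

```text
time_s: 8.55
tool_pos: [0.448, 0.0913, 0.1841]
orientation: [[-0.892, -0.452, -0.0], [-0.452, 0.892, -0.001], [0.001, -0.001, -1.0]]
ft_force: [0.4, -0.0, 1.3]
gripper_width: 0.0425
finger_force: 0.0
time_s: 9.18
tool_pos: [0.4478, 0.0911, 0.0888]
orientation: [[-0.892, -0.452, -0.001], [-0.452, 0.892, -0.001], [0.001, -0.0, -1.0]]
ft_force: [-0.2, 0.4, 0.5]
gripper_width: 0.0428
finger_force: 0.0
time_s: 9.68
tool_pos: [0.4486, 0.0919, 0.0902]
orientation: [[-0.891, -0.453, 0.002], [-0.453, 0.891, 0.0], [-0.002, -0.001, -1.0]]
ft_force: [-2.3, -1.3, 5.5]
gripper_width: 0.0203
finger_force: 58.9
(270, 232) [ 95  96 101]
(285, 232) [161 160 167]
(262, 240) [89 94 96]
(230, 205) [140 137 142]
[0.39240224 0.11934411 0.034     ]
[0.37163605 0.12061759 0.034     ]
```

The handle is gripped. The pointer tip measures 0.208 m from the axis, as specified. The turn is about 52.6° clockwise on a 0.13 m arc about (0.577,0.0876). I'll run the first third and watch the forces.

```bash
python3 -m creep '[[-0.0040,0.0069,0,0,0,0],[-0.0044,0.0066,0,0,0,0],[-0.0048,0.0063,0,0,0,0],[-0.0052,0.0060,0,0,0,0],[-0.0056,0.0057,0,0,0,0]]'
```

```text
time_s: 10.35
tool_pos: [0.4559, 0.131, 0.0902]
orientation: [[-0.891, -0.453, 0.002], [-0.453, 0.891, 0.0], [-0.002, -0.001, -1.0]]
ft_force: [-0.6, -2.4, 4.9]
gripper_width: 0.0205
finger_force: 59.0
```

Forces are small, so I'll finish the turn.

```bash
python3 -m creep '[[-0.0059,0.0053,0,0,0,0],[-0.0062,0.0050,0,0,0,0],[-0.0065,0.0046,0,0,0,0],[-0.0068,0.0042,0,0,0,0],[-0.0070,0.0038,0,0,0,0]]'; python3 -m creep '[[-0.0072,0.0033,0,0,0,0],[-0.0074,0.0029,0,0,0,0],[-0.0076,0.0024,0,0,0,0],[-0.0077,0.0019,0,0,0,0],[-0.0078,0.0015,0,0,0,0]]'; python3 -m creep '[[0,0,0,0,0,0],[0,0,0,0,0,0],[0,0,0,0,0,0]]'
python3 - <<'E'
from h import *
s=r.read_state();P=np.array(s["tool_pos"]);C=np.array([.577,.0876]);d=P[:2]-C
th=np.degrees(np.arctan2(d[1],d[0]));print(P,th,np.hypot(*d),"carousel est deg",th+45-170.7)
t=capture("top");im=capture("side");cv2.imwrite("pics/t9.png",t);cv2.imwrite("pics/s9.png",im)
# tag whiteness / peg in side
u=np.array([np.cos(np.radians(th+45)),np.sin(np.radians(th+45))])
pk=C+.13*u;m=C+.07*u;print("pred peg/mould side",proj("side",[[*pk,.042],[*pk,.072],[*m,.122]]),"top",proj("top",[[*pk,.048],[*m,.122]]))
for n,i in(("side",im),("top",t)):
    q=i.astype(int);k=((q[...,1]>=q[...,0]+6)&(q[...,1]>90)).astype('u1')
    N,l,st,c=cv2.connectedComponentsWithStats(k)
    for j in range(1,N):
        if st[j,4]>25 and 180<c[j][0]<400 and 150<c[j][1]<300: print(n,st[j],c[j].round(1))
E
```

```text
time_s: 10.98
tool_pos: [0.4745, 0.1659, 0.0902]
orientation: [[-0.891, -0.453, 0.002], [-0.453, 0.891, -0.0], [-0.002, -0.001, -1.0]]
ft_force: [0.7, -3.7, 4.8]
gripper_width: 0.0206
finger_force: 59.0
time_s: 11.6
tool_pos: [0.5025, 0.1933, 0.0902]
orientation: [[-0.892, -0.453, 0.002], [-0.453, 0.892, -0.001], [-0.001, -0.001, -1.0]]
ft_force: [-0.8, -3.8, 5.9]
gripper_width: 0.0201
finger_force: 59.1
time_s: 11.98
tool_pos: [0.5028, 0.1935, 0.0902]
orientation: [[-0.891, -0.453, 0.003], [-0.453, 0.891, 0.0], [-0.003, -0.001, -1.0]]
ft_force: [1.9, -2.4, 5.0]
gripper_width: 0.0204
finger_force: 59.2
[0.50278843 0.19348531 0.09024861] 125.02536473528322 0.12930218904902943 carousel est deg -0.6746352647167555
pred peg/mould side [[239.78791428 213.73609465]
 [239.3819863  203.63196538]
 [262.66035631 185.72629089]] top [[252.84776524 236.98480577]
 [254.89138199 211.49062792]]
side [187 149  33  39 651] [202.4 164.6]
side [252 181  48  39 919] [272.7 196.8]
side [306 193  25  25 330] [318.1 203.7]
side [281 207  29  27 405] [294.1 218.1]
side [217 208  32  11 152] [234.6 212.9]
top [248 206  17   8  53] [255.2 209. ]
```

The carousel is estimated at -0.7°, and the top and side pictures confirm the tall mould where predicted. One last check: the tag's outline against a flat tag on the peg.

Run:
```python
from h import *
im=cv2.imread("pics/s9.png");q=im.astype(int);k=((q[...,1]>=q[...,0]+6)&(q[...,1]>90)).astype('u1')
h=np.array([.4490,.1088]);
for dz in(0,.008):
  for a in(143.6,153.6,163.6):
    X=np.array([np.cos(np.radians(a)),np.sin(np.radians(a))]);Y=np.array([-X[1],X[0]])
    p=proj("side",[[*(h+u*X+v*Y),z+dz] for u,v in((-.019,-.019),(-.019,.019),(.019,-.019),(.019,.019),(.059,-.012),(.059,.012)) for z in(.042,.048)])
    print(dz,a,p.min(0).round(1),p.max(0).round(1))
for y in range(204,222):print(y,''.join('#' if v else '.' for v in k[y,212:256]),)
g=cv2.cvtColor(im,cv2.COLOR_BGR2GRAY)
print(g[198:222:1,234:246])
```

```text
0 143.6 [217.6 205.4] [249.7 219. ]
0 153.6 [216.6 207.1] [249.  218.6]
0 163.6 [216.4 208.1] [248. 218.]
0.008 143.6 [217.4 202.8] [249.6 216.3]
0.008 153.6 [216.4 204.4] [248.9 215.9]
0.008 163.6 [216.2 205.5] [247.9 215.3]
204 ............................................
205 ............................................
206 ............................................
207 ............................................
208 ........................#...................
209 .................##....####....##...........
210 ................###########....######.......
211 ......##.......############.....###.#.......
212 .....#######.#############......####........
213 ......#.##################.....#####.....#..
214 ..........#################..#.####......#..
215 ...................###############.......##.
216 ....................##.###########........##
217 ......................####..###..#..........
218 ...............................##...........
219 ............................................
220 ............................................
221 .....................................
[... 532 characters left out ...]
125 102  67  64  68  71 132 158 158]
 [117 215 220 214 141  71  65  64  72 164 192 176]
 [206 217 216 217 180  72  63  68  69 177 217 218]
 [215 218 220 208 140  65  60  66  69 138 213 220]
 [219 218 213 125  84  60  63  65  66 112 214 219]
 [219 219 205  98  89  61  61  70  71 144 216 217]
 [218 217 218 190 155 109 108 143 152 216 218 218]
 [216 217 216 215 217 215 217 218 219 220 220 217]
 [ 96  95 125 127 156 157 187 188 213 216 217 190]
 [ 98  99  99 103  96  95  98  96  95  97 122  97]
 [158 156 140  92  81  88  90  87  98 102  98 106]
 [156 156 152 156 159 153 154 152 154 155 142 157]
 [158 154 155 158 153 153 155 152 156 154 158 156]
 [159 158 156 155 153 156 155 153 156 155 155 156]]
```

The tag's extent (217–249, 208–219) matches a flat tag on the disc, and the peg stands up through its hole. I'll hand it in.

```bash
python3 -c "
from bench import r
print(r.sign_off())"
```

```text
the job is handed in; nothing more can be done
None
```

The job is handed in, with no verdict returned: my last pictures put the tag flat on the tall mould's peg and the turntable about 0.7° past the pointer, with the gripper holding the handle at about 59 N.

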